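# Feel which gauge-stand foot has lost its grip

## Task

Two desk-gauge stand feet look alike, but the rubber sole of one has hardened and slips. Drag each of them about 5 cm across the tiles, leaving it standing where its drag ends, and feel which one slides more easily; then pick up that slipping foot by its stem and set it down gently, upright, in the aluminium repair tray. The foot that still grips stays upright on the tiles and must not be lifted or put in the tray.

Things in the scene. Friction and masses are not known exactly. Their poses are not given: they have to be found in the camera images.
- foot_a: One of two look-alike stand feet, about 0.85 kg: dark steel disc 80 mm across, 14 mm high at the rim, 18 at the middle, rubber sole; upright brass stem 24 mm across, top at 70 mm. Origin: centre of underside, z up the stem. 70 mm is free before and behind it along x. Pushed by the stem low down, not pressed, it slides upright; one foot drags with about 1 N, the other 5 to 8 N; only felt.
- foot_b: One of two look-alike stand feet, about 0.85 kg: dark steel disc 80 mm across, 14 mm high at the rim, 18 at the middle, rubber sole; upright brass stem 24 mm across, top at 70 mm. Origin: centre of underside, z up the stem. 70 mm is free before and behind it along x. Pushed by the stem low down, not pressed, it slides upright; one foot drags with about 1 N, the other 5 to 8 N; only felt.
- tray: Shallow square aluminium tray, 140 x 140 mm outside, 25 mm high, walls 4 mm thick, inner floor 4 mm above the tiles; fixed to the table. Origin: centre of its underside; x and y along its sides, z up. It stands on the left or on the right of the two feet.
Mind the look-alikes: they are no part of the job. What is shaped like the tray but brown or red is not meant. What is shaped like the foot_a but turquoise is not meant.

How it is judged:
On the way:
1. both feet have been dragged at least 3 cm from where they stood and stand on the tiles (distance of each of foot_a, foot_b from where it was at the start of the episode above 0.03 m and height (world z) of each of foot_a, foot_b below 0.012 m and horizontal distance between each of foot_a, foot_b and tray above 0.1 m), for 0.2 s.
At the end, for the whole second after the job is handed in: The slipping foot stands upright (within 10 degrees) and at rest on the floor of the tray; the gripping foot stands upright (within 10 degrees) and at rest on the tiles outside the tray, at least 3 cm from where it began (x of foot_b in the frame of tray between -0.04 and 0.04 m and y of foot_b in the frame of tray between -0.04 and 0.04 m and z of foot_b in the frame of tray below 0.012 m and angle between each of foot_b, foot_a's own z axis and vertical below 0.17 rad and linear speed of each of foot_b, foot_a below 0.02 m/s and height (world z) of foot_a below 0.01 m and distance of foot_a from where it was at the start of the episode above 0.03 m and horizontal distance between foot_a and tray above 0.1 m); the robot touches nothing.
It fails at once if the gripping foot is lifted more than 3 cm off the tiles (height (world z) of foot_a above 0.03 m).
It fails at once if a foot is tipped over (more than 35 degrees) (angle between any of foot_a, foot_b's own z axis and vertical above 0.6 rad).
It fails at once if the slipping foot is dropped or slammed into the tray (over 0.6 m/s close above it) (horizontal distance between foot_b and tray below 0.09 m and height (world z) of foot_b below 0.06 m and linear speed of foot_b above 0.6 m/s).
It also fails if it takes over 59 s, if anything falls off the work surface, if the arm or the gripper's body presses on something with over 40 N, if the wrist force passes 120 N, or if a joint passes its speed limit or range.

## Robot

A 6-joint arm with a two-finger parallel gripper is mounted at the origin on the work surface. World frame = base frame: x ahead of the robot, y to its left, z up, the work surface at z = 0. Lengths are in m, angles in rad, forces in N, time in s.
With the tool pointing down it reaches from about 0.425 to 0.95 m from the base axis. Payload 3.5 kg.
Tool frame: the origin (TCP) lies at the very end of the fingers, on their centre line; the grasp point (between the pads) lies ctrl.grip_point_offset behind it (ctrl.grip_point_offset is the distance from the TCP to the grasp point, in m); z points along the fingers, y is the direction in which the jaws open and shut (so a half turn about z gives the same grasp; the last joint's range is limited). The gripper opens to 85 mm and grips with 20 to 120 N. Pads are 22 mm wide; open, the fingers measure 114 mm over their backs; the gripper's body (76 mm by 85 mm) begins 54 mm behind the grasp point. The pads swing forward as they close: fully open they stand 13 mm farther back than shut.
Start: joints at [-1.261, 0.286, 1.577, -0, 1.279, -0.15], TCP at [0.3, -0.605, 0.231] pointing down, gripper open.
Joint ranges: [-2.77, 2.77], [-0.9, 2.22], [0.21, 2.48], [-1.53, 4.67], [0.24, 2.81], [-2.84, 2.84]. Speed limits (rad/s): [2.79, 2.79, 3.14, 3.14, 3.14, 3.14].

## Interface

Orientations are given as a unit quaternion [x, y, z, w].
In Python, from plant import telemetry, imaging, ticket, finder, ctrl gives the robot as it stands. The module is installed in compiled form; this text tells all that it offers.
- The arm moves only by the shell command python3 -m crank 'ROWS' [FORCE]. ROWS is JSON, a list of rows, each a list of 7 numbers: the shift along the tool's x, y, z scaled (see below), then the turn, a rotation vector about the tool's x, y, z scaled (see below), then the opening, from 0 (shut) to 1 (fully open). A call has 1 to 12 rows; each row is the pose to reach, as a shift and turn from the pose commanded when the call began, along the tool's axes at that moment; what a row does not reach only later rows make up. The controller multiplies each number of a shift by 0.15 m and each number of a turn by 90 degrees. A row lasts 1/10 s, in which the tool goes at most 50 mm and 8.59 degrees, less where a joint would pass 70% of its speed; a pose out of reach is approached as far as the arm can. A call with a number of a shift or a turn outside -1 to 1 is refused whole. A call with a gripper value outside its range is refused whole. The fingers move at their own pace and stop on an object; FORCE is the grip in N (left out, the last holds). Time passes only in rows, so rows that repeat a pose let the fingers close. It gives the time, the measured TCP pose, the force and the opening at its end, in the units of the state.
- telemetry.get_state(): the state, without advancing time (a new reading comes with each control period).
- imaging.read_camera(name): name is "scene" or "top" or "wrist"; returns a dict with "pixels" (384x512x3 uint8, red, green, blue), "vfov" (degrees; the focal length in pixels is half the picture's height over the tangent of half this angle, whatever the lens; pixels are square), "cx", "cy" (the principal point, pixels), "rvec" (rotation vector, rad) and "tvec" (3), from world to camera coordinates, as OpenCV has them. Camera axes: x right, y down, z forward; pixel columns grow to the right and rows downward; lengths in m; the calibration is good to about 2 mm. A picture is of the moment at which its call begins. There is no depth.
- ticket.sign_off(): hands the job in, once; it reports no verdict.
Trained networks look in a picture, given as the dict that the camera call returned (one of the last four; its "shot" number tells which), for a name from the list of things; names that differ only in an ending like _2 or _b are one class to them, and where a whole thing is asked for, a point or a joint stands for the part that bears it (a point fixed in the world has none). Each returns a list of dicts, best first, with "confidence" (0 to 1); they miss things now and then, are a little off and sometimes report something else, mostly with a low value. They report only what shows in the picture. A call takes as long as a camera call. They do not tell look-alikes from the thing itself.
- finder.masks_of(label, picture): "pixels" (384x512 bool, what is visible of it) and "extent" ([left, top, right, bottom] in pixels, round what is visible of it).
- finder.pinpoint(label, picture): "location" ([row, column] in pixels: a listed point, or the origin of a listed thing).
The state is a dict: "time": time; "qpos": joint angles; "dq": joint speeds; "joint_efforts": joint torques, N m; "eef_pos": TCP position; "tcp_rot": TCP orientation; "contact_force": force on the tool from outside, world axes, zero at the start; "wrist_torque": the same for the moment, N m; "opening": opening from 0.0 (shut) to 1.0 (fully open).
Only numpy, scipy, OpenCV 4.12 (cv2) and the standard library are available. Lean on these libraries where they do the work, as an engineer would, in place of code of your own. Each camera call takes 0.05 s, during which the arm holds its last target.

## Working session

There is one attempt and no reset: what is moved stays moved. The work goes in short steps, Python scripts to look and compute and a shell command to move; the robot and the scene stay as the last step left them, time stands still between calls to the robot, and variables do not carry over. Pictures are saved under pics/ and viewed, and the job is handed in when it is done.

```bash
mkdir -p pics
python3 - <<'E'
from plant import telemetry, imaging, ticket, finder, ctrl
import cv2
print(telemetry.get_state(), ctrl.grip_point_offset)
for n in ["scene","top"]:
    p=imaging.read_camera(n); cv2.imwrite(f"pics/{n}0.png",p["pixels"][:,:,::-1])
    print(n,p["vfov"],p["cx"],p["cy"],p["rvec"],p["tvec"])
    for l in ["foot_a","tray"]:
        print(l,[(d["confidence"],d["location"]) for d in finder.pinpoint(l,p)],[(d["confidence"],d["extent"]) for d in finder.masks_of(l,p)])
E
```

```text
{'time': 0.0, 'qpos': array([-1.26100871e+00,  2.87207986e-01,  1.57817304e+00, -2.87382025e-05,
        1.27862123e+00, -1.49951275e-01]), 'dq': array([-0.00045874,  0.00103383,  0.00094171,  0.00077916, -0.00094161,
        0.00010712]), 'joint_efforts': array([ 3.20019371e-04, -4.05972433e+01, -2.92626107e+01, -9.97348047e-05,
        5.79729007e-03, -4.97441874e-06]), 'eef_pos': array([ 0.29935273, -0.60425145,  0.22992112]), 'tcp_rot': array([ 9.73694497e-01,  2.27854284e-01, -1.09894205e-04, -1.19985674e-03]), 'contact_force': array([-0.86877437,  0.48556341, -0.1022919 ]), 'wrist_torque': array([-0.04221807,  0.00364038,  0.06664787]), 'opening': 1.0014254251808268} 0.0187
scene 42.543852425446985 259.6012648044039 185.3417217352217 [ 0.83010881  2.3857455  -1.27535863] [ 0.38878234 -0.14182942  1.40109116]
foot_a [(0.96, [181.1, 234.9]), (0.74, [217.4, 279.6]), (0.69, [242.3, 207.3]), (0.67, [195.0, 133.0])] [(0.85, [219.2, 154.7, 248.7, 188.9]), (0.82, [113.4, 169.1, 148.4, 208.7]), (0.62, [260.9, 185.9, 298.1, 222.4])]
tray [(0.98, [203.5, 375.9]), (0.6, [157.9, 186.7]), (0.58, [141.2, 275.2])] [(0.76, [340.7, 174.1, 423.4, 224.5]), (0.7, [240.1, 121.0, 313.8, 163.6]), (0.65, [153.3, 136.6, 225.5, 183.7])]
top 51.83822528585845 256.0811392070404 193.74765004874828 [ 2.14517456 -2.11183122  0.105168  ] [-0.0099171   0.5143397   0.71452087]
foot_a [(0.91, [96.5, 350.3]), (0.75, [116.5, 223.3]), (0.68, [204.8, 306.4])] [(0.83, [288.9, 182.2, 329.9, 219.6]), (0.82, [203.9, 95.8, 247.6, 135.9]), (0.63, [332.1, 72.4, 369.6, 114.1])]
tray [(0.92, [188.7, 382.0]), (0.63, [313.7, 351.1])] [(0.95, [310.7, 273.1, 389.9, 355.0]), (0.85, [343.3, 144.6, 436.5, 232.1]), (0.67, [107.2, 263.6, 210.9, 368.5])]
```

View pics/scene0.png

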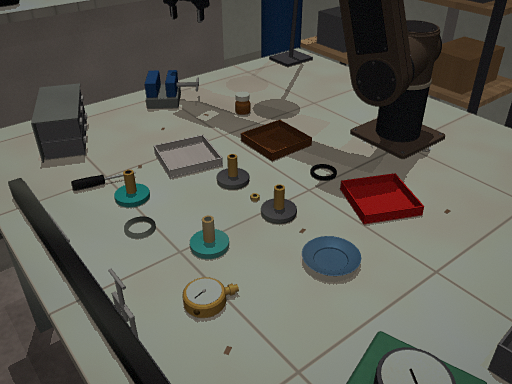

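View pics/top0.png

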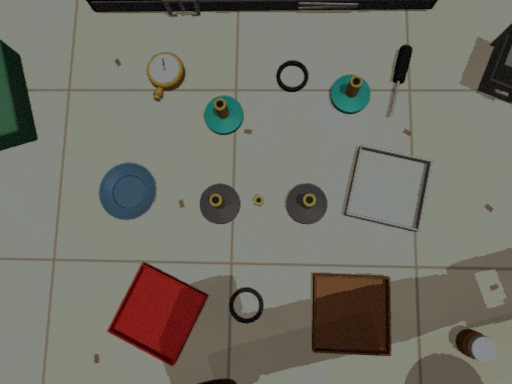

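Top view: candidates for the feet are the dark-grey discs at (220,203) and (306,203); the turquoise ones at (223,115) and (350,94) are decoys. The bare aluminium tray is at (388,188), and the brown (351,313) and red (159,313) ones are decoys.

```bash
cat > h.py <<'E'
import numpy as np, cv2
from plant import telemetry, imaging, ticket, finder, ctrl
from scipy.optimize import least_squares
from scipy.spatial.transform import Rotation as R
def K(p):
    f=192/np.tan(np.radians(p["vfov"]/2)); return np.array([[f,0,p["cx"]],[0,f,p["cy"]],[0,0,1.]])
def unproj(p,uv,z):
    Rm=cv2.Rodrigues(np.array(p["rvec"]))[0]; t=np.array(p["tvec"])
    d=Rm.T@np.linalg.solve(K(p),[uv[0],uv[1],1]); c=-Rm.T@t
    return c+d*(z-c[2])/d[2]
def proj(p,X):
    return cv2.projectPoints(np.array(X,float).reshape(-1,3),np.array(p["rvec"]),np.array(p["tvec"]),K(p),None)[0].reshape(-1,2)
def circ(x,y,z,r,n=48):
    a=np.linspace(0,2*np.pi,n,endpoint=False); return np.c_[x+r*np.cos(a),y+r*np.sin(a),0*a+z]
def square(x,y,yaw,z,h=.07):
    c=np.array([[h,h],[h,-h],[-h,-h],[-h,h]]); M=np.array([[np.cos(yaw),-np.sin(yaw)],[np.sin(yaw),np.cos(yaw)]])
    return np.c_[c@M.T+[x,y],np.full(4,z)]
def footxy(p,uv):  # foot by mask nearest uv: fit silhouette extent
    best=None
    for d in finder.masks_of("foot_a",p):
        m=np.argwhere(d["pixels"]); 
        if not len(m): continue
        c=m.mean(0)[::-1]
        e=np.hypot(*(c-uv))
        if e<25 and (best is None or e<best[0]): best=(e,d)
    if best is None: return None
    e=np.array(best[1]["extent"])
    def f(q):
        P=proj(p,np.r_[circ(*q,0.002,.04),circ(*q,.014,.04),circ(*q,.07,.012)])
        return np.r_[P.min(0),P.max(0)]-e
    s=least_squares(f,unproj(p,uv,.014)[:2],loss='soft_l1'); return s.x,np.abs(s.fun).max()
E
python3 - <<'E'
from h import *
p=imaging.read_camera("top"); im=np.ascontiguousarray(p["pixels"][:,:,::-1])
fs=[]
for uv in [(220,203),(306,203)]:
    r=footxy(p,uv); print(r, unproj(p,uv,.014)); x=unproj(p,uv,.014)[:2] if r is None else r[0]
    for z,rr in[(.014,.04),(.07,.012)]: cv2.polylines(im,[np.round(proj(p,circ(*x,z,rr))).astype(int)],1,(0,255,0),1)
for c,uvs in [("tray",[(361,147),(431,154),(418,230),(345,213)]),]:
    pts=np.array([unproj(p,u,.025) for u in uvs]); print(pts.round(3))
    print("centre",pts.mean(0), unproj(p,(382,188.7),0))
d=[d for d in finder.masks_of("tray",p) if abs(d["extent"][0]-343)<8]
if d:
    m=d[0]["pixels"].astype(np.uint8); c=max(cv2.findContours(m,0,1)[0],key=cv2.contourArea); b=cv2.boxPoints(cv2.minAreaRect(c)); print(b,[unproj(p,u,.025).round(3) for u in b])
for n,uv in [("brown",(351,313)),("nut",(258,200)),("turq1",(223,115)),("turq2",(350,94))]: print(n,unproj(p,uv,.01).round(3))
cv2.imwrite("pics/fit1.png",cv2.resize(im[60:260,180:450],None,fx=2.8,fy=2.8,interpolation=cv2.INTER_CUBIC))
E
```

```text
(array([0.49858439, 0.06856437]), np.float64(0.5831404295540494)) [0.49837916 0.06946577 0.014     ]
(array([ 0.50164429, -0.10311405]), np.float64(0.3376464646638624)) [ 0.50067751 -0.0981595   0.014     ]
[[ 0.61  -0.203  0.025]
 [ 0.597 -0.336  0.025]
 [ 0.451 -0.306  0.025]
 [ 0.481 -0.171  0.025]]
centre [ 0.53505003 -0.25415531  0.025     ] [ 0.53276105 -0.24838185  0.        ]
[[343.69232 216.53847]
 [358.23077 143.84615]
 [433.80768 158.96153]
 [419.26923 231.65385]] [array([ 0.474, -0.168,  0.025]), array([ 0.616, -0.198,  0.025]), array([ 0.588, -0.341,  0.025]), array([ 0.448, -0.308,  0.025])]
brown [ 0.295 -0.182  0.01 ]
nut [ 0.506 -0.005  0.01 ]
turq1 [0.679 0.07  0.01 ]
turq2 [ 0.724 -0.187  0.01 ]
```

View pics/fit1.png

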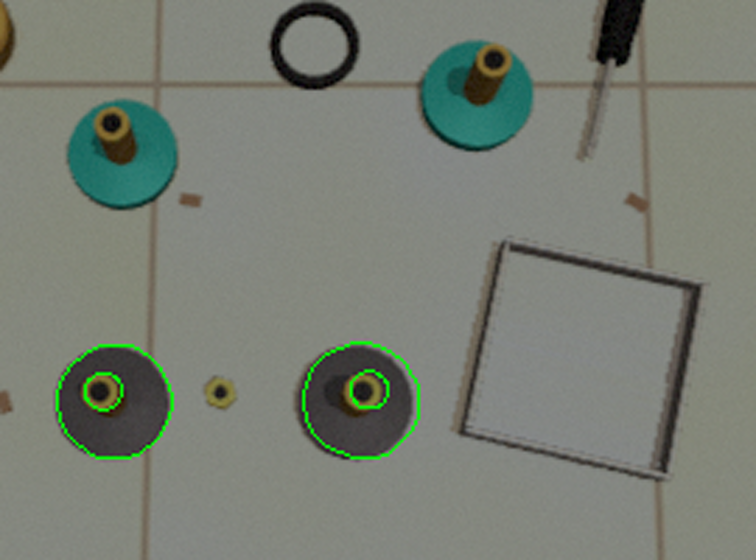

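The right foot's fit sits about 4 mm to the right, so I take it as (0.501, -0.099) and the left foot as (0.4985, 0.0685). The tray is at (0.533, -0.254) with a yaw of about -12°. The clean crop shows bare dark discs and a bare metal tray, so the choice stands.

```bash
cat >> h.py <<'E'
def go(x,y,z,yawdeg,s=None):
    """print scaled tool-frame shift/turn to TCP target, tool x axis at yawdeg, z down"""
    s=s or telemetry.get_state(); R0=R.from_quat(s["tcp_rot"])
    R1=R.from_euler('z',yawdeg,degrees=True)*R.from_euler('x',180,degrees=True)
    d=R0.inv().apply(np.array([x,y,z])-s["eef_pos"])/.15; t=(R0.inv()*R1).as_rotvec()/(np.pi/2)
    print("shift",d.round(3),"turn",t.round(3),"rows>=",np.ceil(max(np.linalg.norm(d)*3,np.linalg.norm(t)*90/8.59)))
E
python3 - <<'E'
from h import *
go(.35,-.48,.231,54);go(.501,-.099,.231,90)
E
```

```text
shift [ 0.671 -0.597  0.002] turn [ 0.     0.    -0.307] rows>= 4.0
shift [ 2.700e+00 -2.426e+00  2.000e-03] turn [ 0.     0.    -0.707] rows>= 11.0
```

```bash
python3 -m crank '[[0.9,-0.81,0,0,0,-0.707,1],[0.9,-0.81,0,0,0,-0.707,1],[0.9,-0.81,0,0,0,-0.707,1],[0.9,-0.81,0,0,0,-0.707,1],[0.9,-0.81,0,0,0,-0.707,1],[0.9,-0.81,0,0,0,-0.707,1],[0.9,-0.81,0,0,0,-0.707,1],[0.9,-0.81,0,0,0,-0.707,1],[0.9,-0.81,0,0,0,-0.707,1]]' 30
python3 -c "
from h import *
go(.501,-.099,.15,90)"
```

```text
time: 1.6
eef_pos: [0.3667, -0.436, 0.2315]
tcp_rot: [0.707, 0.707, -0.0, 0.0]
contact_force: [0.0, 0.2, 0.5]
opening: 1.003
shift [2.248 0.894 0.543] turn [ 0.  0. -0.] rows>= 8.0
```

```bash
python3 -m crank '[[0.3,0.12,0,0,0,0,1],[0.6,0.24,0,0,0,0,1],[0.9,0.36,0,0,0,0,1],[1,0.45,0,0,0,0,1],[1,0.45,0,0,0,0,1]]'
python3 -m crank '[[0.3,0.1,0,0,0,0,1],[0.6,0.2,0.1,0,0,0,1],[0.9,0.3,0.2,0,0,0,1],[1,0.36,0.3,0,0,0,1],[1,0.36,0.3,0,0,0,1]]'
python3 - <<'E'
from h import *
go(.501,-.099,.15,90)
p=imaging.read_camera("wrist"); cv2.imwrite("pics/w1.png",p["pixels"][:,:,::-1]); print(p["rvec"],p["tvec"])
for d in finder.masks_of("foot_a",p): print(d["confidence"],d["extent"])
for d in finder.pinpoint("foot_a",p):
    print(d["confidence"],d["location"],unproj(p,d["location"][::-1],0))
E
```

```text
time: 2.1
eef_pos: [0.4353, -0.284, 0.2316]
tcp_rot: [0.706, 0.708, 0.0, 0.0]
contact_force: [0.3, 0.5, 0.6]
opening: 0.998
time: 2.6
eef_pos: [0.4874, -0.1345, 0.184]
tcp_rot: [0.707, 0.708, -0.001, -0.002]
contact_force: [-0.2, -0.2, -0.1]
opening: 1.002
shift [0.236 0.092 0.227] turn [-0.003 -0.001  0.001] rows>= 2.0
[-2.81928498e+00 -1.10503868e-03  4.78252055e-03] [-0.48734635 -0.15454665  0.29556673]
0.92 [234.2, 97.3, 313.6, 175.3]
0.56 [429.2, 182.0, 512.0, 252.3]
0.69 [212.9, 461.4] [ 0.72510252 -0.18720745  0.        ]
0.67 [136.5, 274.3] [ 0.50526857 -0.0988441   0.        ]
```

View pics/w1.png

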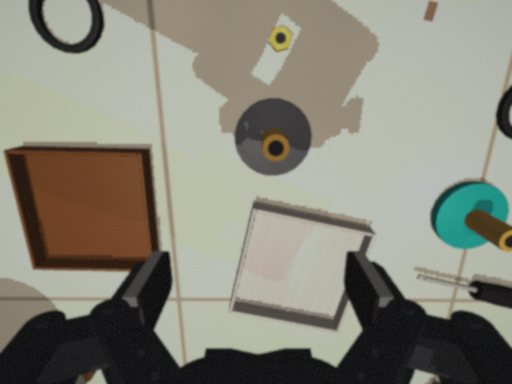

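Wrist view: the right foot's disc is centred at (273,136) with its stem top at (276,148). The grey tray is at (303,262), and the brown tray is to the left.

Run:
```python
from h import *
p=imaging.read_camera("wrist")
print(unproj(p,(273.5,136.5),.014),unproj(p,(276,148),.07))
print(np.mean([unproj(p,u,.025) for u in [(256,198),(374,231),(337,328),(230,310)]],0),[unproj(p,u,.025).round(3) for u in [(256,198),(374,231),(337,328),(230,310)]])
```

```text
[ 0.50578703 -0.10092717  0.014     ] [ 0.50513218 -0.10279605  0.07      ]
[ 0.53726012 -0.25471361  0.025     ] [array([ 0.487, -0.165,  0.025]), array([ 0.619, -0.204,  0.025]), array([ 0.588, -0.339,  0.025]), array([ 0.455, -0.311,  0.025])]
```

```bash
python3 -m crank '[[0.22,0.11,0.25,0,0,0,1],[0.22,0.11,0.5,0,0,0,1],[0.22,0.11,0.75,0,0,0,0.8],[0.22,0.11,0.85,0,0,0,0.55],[0.22,0.11,0.85,0,0,0,0.55],[0.22,0.11,0.85,0,0,0,0.55]]'
python3 - <<'E'
from h import *
go(.504,-.101,.022,90)
for n in ["scene","top"]:
    p=imaging.read_camera(n); im=p["pixels"][:,:,::-1]
    c=(230,190) if n=="scene" else (320,200)
    cv2.imwrite(f"pics/{n}2.png",cv2.resize(im[c[1]-70:c[1]+70,c[0]-90:c[0]+90],None,fx=4,fy=4))
E
```

```text
time: 3.4
eef_pos: [0.5055, -0.1046, 0.0599]
tcp_rot: [0.708, 0.706, 0.0, 0.001]
contact_force: [0.4, -0.5, 0.7]
opening: 0.552
shift [ 0.024 -0.011  0.253] turn [ 0.001  0.001 -0.001] rows>= 1.0
```

View pics/scene2.png

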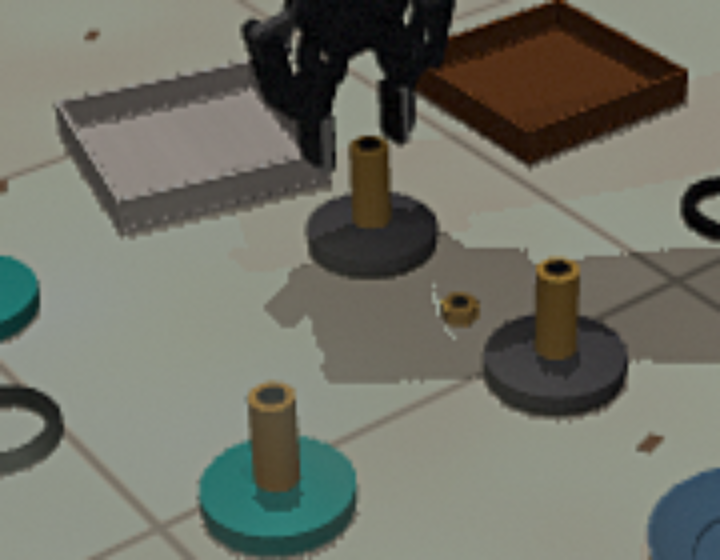

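The fingers straddle the stem, a few mm off in y. Next is down to z≈0.022, then push +x.

```bash
python3 -m crank '[[0.02,0,0.15,0,0,0,0.55],[0.02,0,0.25,0,0,0,0.5],[0.02,0,0.25,0,0,0,0.45],[0.02,0,0.25,0,0,0,0.45]]'
python3 - <<'E'
from h import *
for n in ["scene","top"]:
    p=imaging.read_camera(n); im=p["pixels"][:,:,::-1]
    c=(230,190) if n=="scene" else (320,200)
    cv2.imwrite(f"pics/{n}3.png",cv2.resize(im[c[1]-70:c[1]+70,c[0]-90:c[0]+90],None,fx=4,fy=4))
E
```

```text
time: 3.9
eef_pos: [0.5057, -0.1007, 0.0227]
tcp_rot: [0.707, 0.707, 0.0, 0.001]
contact_force: [0.4, 0.5, 0.3]
opening: 0.451
```

View pics/scene3.png

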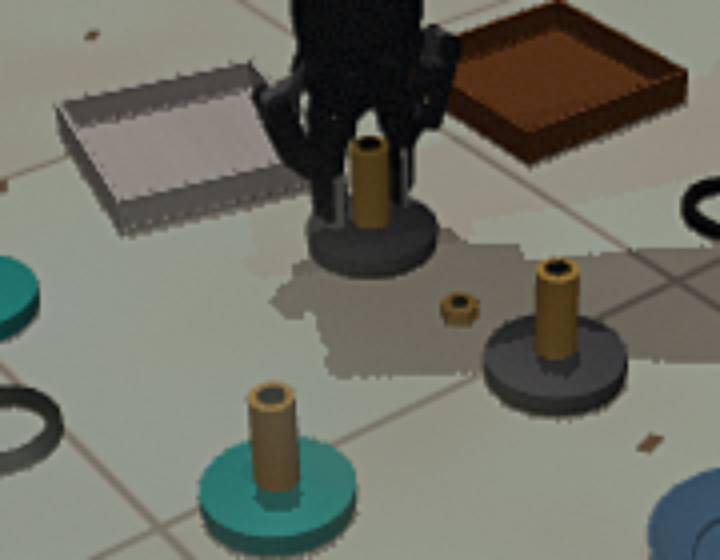

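```bash
python3 -m crank '[[0,0.04,0,0,0,0,0.45],[0,0.07,0,0,0,0,0.45],[0,0.1,0,0,0,0,0.45],[0,0.13,0,0,0,0,0.45]]'
python3 -m crank '[[0,0.03,0,0,0,0,0.45],[0,0.06,0,0,0,0,0.45]]'
python3 -m crank '[[0,0.03,0,0,0,0,0.45],[0,0.06,0,0,0,0,0.45]]'
python3 -m crank '[[0,0.03,0,0,0,0,0.45],[0,0.06,0,0,0,0,0.45]]'
python3 - <<'E'
from h import *
p=imaging.read_camera("scene"); im=p["pixels"][:,:,::-1]
c=(230,190)
cv2.imwrite(f"pics/s4.png",cv2.resize(im[c[1]-70:c[1]+70,c[0]-90:c[0]+90],None,fx=4,fy=4))
E
```

```text
time: 4.4
eef_pos: [0.5202, -0.0995, 0.0216]
tcp_rot: [0.707, 0.708, -0.004, -0.006]
contact_force: [-14.9, 0.4, 12.0]
opening: 0.449
time: 4.6
eef_pos: [0.5293, -0.0995, 0.0216]
tcp_rot: [0.707, 0.708, -0.004, -0.005]
contact_force: [-14.0, 0.9, 12.1]
opening: 0.45
time: 4.8
eef_pos: [0.5384, -0.0995, 0.0216]
tcp_rot: [0.707, 0.708, -0.004, -0.005]
contact_force: [-14.7, -0.6, 11.7]
opening: 0.448
time: 5.0
eef_pos: [0.5474, -0.0996, 0.0216]
tcp_rot: [0.707, 0.708, -0.004, -0.005]
contact_force: [-14.1, 0.2, 11.0]
opening: 0.45
```

View pics/s4.png

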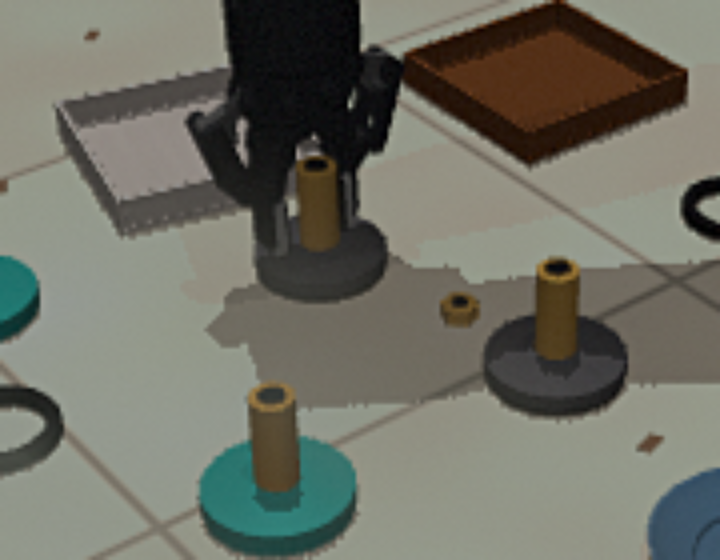

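The first push pressed on the disc: Fz was +12 N, so the 14 N drag isn't a clean reading. It still suggests mu≈0.7. I'll back off, raise 4 mm and push the rest without pressing.

```bash
python3 -m crank '[[0,-0.03,-0.01,0,0,0,0.45],[0,-0.03,-0.035,0,0,0,0.45],[0,-0.03,-0.035,0,0,0,0.45]]'
python3 -m crank '[[0,0.03,0,0,0,0,0.45],[0,0.06,0,0,0,0,0.45],[0,0.08,0,0,0,0,0.45]]'
python3 -m crank '[[0,0.02,0,0,0,0,0.45],[0,0.04,0,0,0,0,0.45]]'
python3 -m crank '[[0,0.02,0,0,0,0,0.45],[0,0.04,0,0,0,0,0.45]]'
```

```text
time: 5.35
eef_pos: [0.548, -0.1005, 0.0278]
tcp_rot: [0.707, 0.707, 0.001, 0.001]
contact_force: [0.5, -0.2, 0.3]
opening: 0.448
time: 5.65
eef_pos: [0.5549, -0.0996, 0.0263]
tcp_rot: [0.707, 0.707, -0.004, -0.005]
contact_force: [-14.4, 0.6, 11.7]
opening: 0.449
time: 5.85
eef_pos: [0.5605, -0.0995, 0.0263]
tcp_rot: [0.707, 0.707, -0.004, -0.006]
contact_force: [-13.6, -0.5, 12.0]
opening: 0.451
time: 6.05
eef_pos: [0.5665, -0.0995, 0.0263]
tcp_rot: [0.707, 0.707, -0.004, -0.006]
contact_force: [-14.0, -0.1, 11.4]
opening: 0.452
```

This foot needs about 14 N, with 12 N of coupled down force through pad friction. That gives mu≈0.7, or about 5.8 N unpressed, so it feels like the gripping one. Next I back off, rise and drag the other foot.

```bash
python3 -m crank '[[0,-0.05,0,0,0,0,0.5],[0,-0.05,-0.15,0,0,0,0.5],[0,-0.05,-0.45,0,0,0,0.6],[0,-0.05,-0.8,0,0,0,1],[0.2,-0.1,-0.8,0,0,0,1],[0.5,-0.2,-0.8,0,0,0,1],[0.5,-0.2,-0.8,0,0,0,1]]'
python3 - <<'E'
from h import *
p=imaging.read_camera("top"); im=p["pixels"][:,:,::-1]
cv2.imwrite(f"pics/t5.png",im)
p=imaging.read_camera("wrist"); im=p["pixels"][:,:,::-1]
cv2.imwrite(f"pics/w5.png",im)
print([(d["confidence"],d["extent"]) for d in finder.masks_of("foot_a",p)])
E
```

```text
time: 6.75
eef_pos: [0.5396, -0.0215, 0.1468]
tcp_rot: [0.706, 0.708, 0.001, -0.0]
contact_force: [-0.2, -0.4, -0.4]
opening: 1.003
[(0.94, [164.8, 22.2, 259.5, 127.8]), (0.77, [372.3, 27.9, 482.8, 126.5]), (0.69, [400.4, 288.0, 459.1, 319.6]), (0.6, [240.1, 211.7, 317.1, 297.5])]
```

View pics/t5.png

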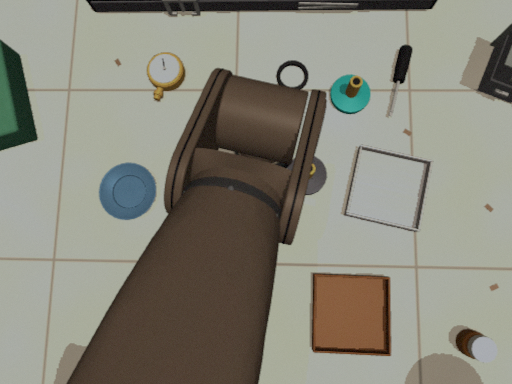

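View pics/w5.png

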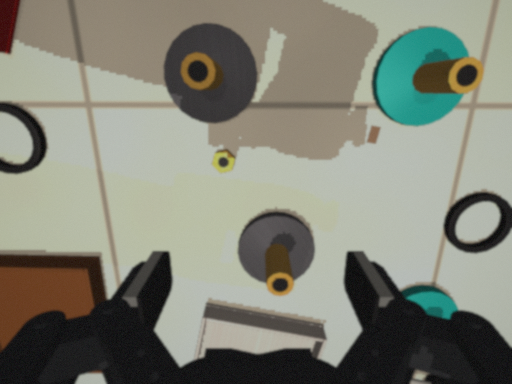

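Top view: the right foot now stands upright at about (308,175), moved roughly 5 cm. In the wrist view the left foot's disc is at (210,73) and its stem top at (198,71).

Run:
```python
from h import *
p=imaging.read_camera("wrist")
print(unproj(p,(210.5,73),.014),unproj(p,(198.5,71),.07)); 
print("right foot",unproj(p,(276,246),.014),unproj(p,(280,285),.07)); go(.501,.067,.06,90)
```

```text
[0.50195643 0.07106983 0.014     ] [0.50193923 0.06944237 0.07      ]
right foot [ 0.5607421 -0.0942016  0.014    ] [ 0.56098012 -0.10109491  0.07      ]
shift [ 0.618 -0.269  0.577] turn [ 0.001  0.    -0.   ] rows>= 3.0
```

Left foot is at (0.501, 0.069). The right foot moved 0.504→0.561, 5.7 cm.

```bash
python3 -m crank '[[0.3,-0.12,0,0,0,0,1],[0.6,-0.25,0.1,0,0,0,0.8],[0.63,-0.27,0.35,0,0,0,0.55],[0.63,-0.27,0.57,0,0,0,0.55],[0.63,-0.27,0.57,0,0,0,0.55],[0.63,-0.27,0.57,0,0,0,0.55]]'
python3 - <<'E'
from h import *
go(.501,.069,.026,90)
p=imaging.read_camera("scene"); im=p["pixels"][:,:,::-1]
c=(260,190)
cv2.imwrite(f"pics/s6.png",cv2.resize(im[c[1]-70:c[1]+70,c[0]-90:c[0]+90],None,fx=4,fy=4))
E
```

```text
time: 7.55
eef_pos: [0.5008, 0.0686, 0.061]
tcp_rot: [0.708, 0.706, -0.0, -0.0]
contact_force: [0.4, -1.1, 0.5]
opening: 0.552
shift [0.003 0.002 0.234] turn [-0.001 -0.    -0.001] rows>= 1.0
```

View pics/s6.png

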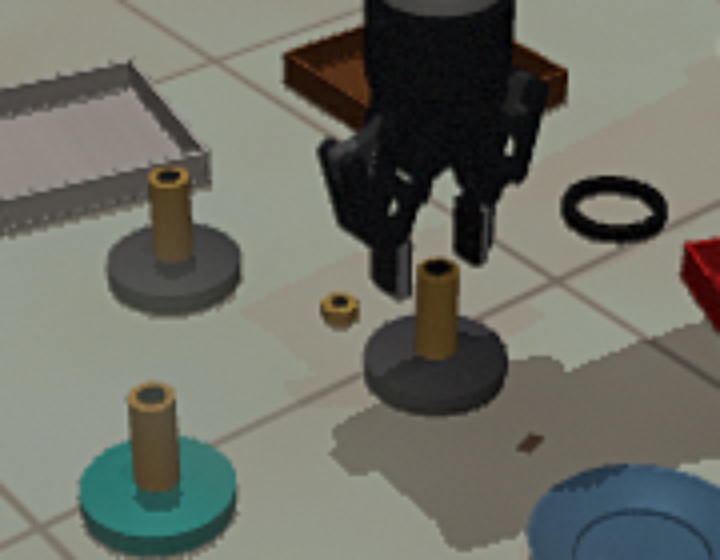

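The fingers straddle the left stem, and the right foot stands upright. Next I lower and push +x.

```bash
python3 -m crank '[[0,0,0.12,0,0,0,0.5],[0,0,0.23,0,0,0,0.45],[0,0,0.23,0,0,0,0.45],[0,0,0.23,0,0,0,0.45]]'
python3 -m crank '[[0,0.04,0,0,0,0,0.45],[0,0.07,0,0,0,0,0.45],[0,0.1,0,0,0,0,0.45],[0,0.13,0,0,0,0,0.45]]'
python3 -m crank '[[0,0.03,0,0,0,0,0.45],[0,0.06,0,0,0,0,0.45]]'
python3 -m crank '[[0,0.03,0,0,0,0,0.45],[0,0.06,0,0,0,0,0.45]]'
python3 -m crank '[[0,0.03,0,0,0,0,0.45],[0,0.06,0,0,0,0,0.45]]'
python3 -m crank '[[0,0.03,0,0,0,0,0.45],[0,0.06,0,0,0,0,0.45],[0,0.08,0,0,0,0,0.45]]'
python3 -m crank '[[0,0,0,0,0,0,0.45],[0,0,0,0,0,0,0.45],[0,0,0,0,0,0,0.45]]'
```

```text
time: 8.0
eef_pos: [0.5019, 0.0689, 0.0283]
tcp_rot: [0.708, 0.707, 0.001, 0.001]
contact_force: [-0.2, -0.9, -0.6]
opening: 0.446
time: 8.4
eef_pos: [0.5202, 0.0694, 0.027]
tcp_rot: [0.707, 0.707, -0.0, -0.0]
contact_force: [-2.0, -0.8, 1.0]
opening: 0.447
time: 8.6
eef_pos: [0.5291, 0.0694, 0.0266]
tcp_rot: [0.707, 0.707, -0.0, -0.0]
contact_force: [-2.5, 0.4, 1.9]
opening: 0.455
time: 8.8
eef_pos: [0.5382, 0.0694, 0.0265]
tcp_rot: [0.707, 0.707, -0.0, -0.0]
contact_force: [-2.0, -0.7, 1.7]
opening: 0.45
time: 9.0
eef_pos: [0.5472, 0.0694, 0.0265]
tcp_rot: [0.707, 0.707, -0.0, -0.0]
contact_force: [-2.7, 0.1, 2.6]
opening: 0.446
time: 9.3
eef_pos: [0.5593, 0.0693, 0.0265]
tcp_rot: [0.707, 0.707, 0.0, 0.0]
contact_force: [-2.8, 0.1, 1.3]
opening: 0.452
time: 9.6
eef_pos: [0.5593, 0.0693, 0.0267]
tcp_rot: [0.707, 0.707, 0.0, 0.0]
contact_force: [0.6, 0.6, -0.7]
opening: 0.45
```

The left foot drags with only about 2 N against 14 N for the right, so the left one is the slipping foot. I'll check how it stands before gripping.

Run:
```python
from h import *
p=imaging.read_camera("scene"); im=np.ascontiguousarray(p["pixels"][:,:,::-1])
for x in [(.554,.069),(.561,-.099)]:
    for z,rr in[(.014,.04),(.07,.012)]: cv2.polylines(im,[np.round(proj(p,circ(*x,z,rr))).astype(int)],1,(0,255,0),1)
c=(260,190)
cv2.imwrite(f"pics/s7.png",cv2.resize(im[c[1]-70:c[1]+70,c[0]-90:c[0]+90],None,fx=4,fy=4))
```

```text
(no output)
```

View pics/s7.png

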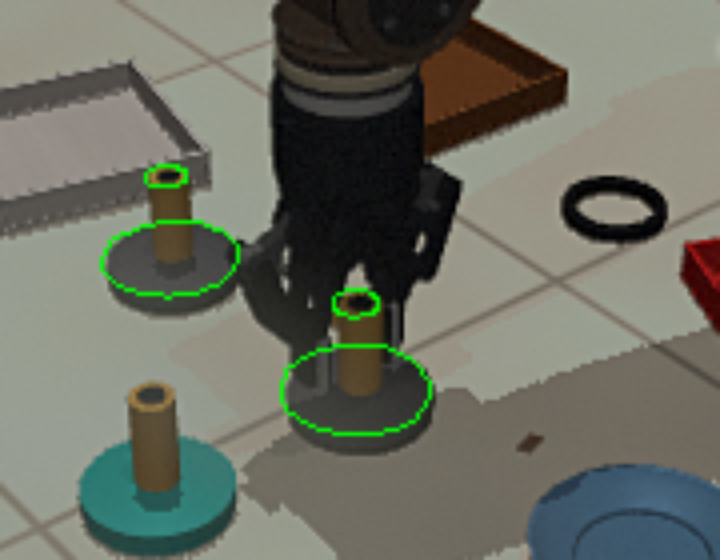

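The scene picture matches: both feet are upright, and the left one moved about 5 cm to x≈0.554. Now I grip and lift it.

```bash
python3 -m crank '[[0,-0.02,-0.02,0,0,0,0.35],[0,-0.03,-0.03,0,0,0,0.2],[0,-0.03,-0.03,0,0,0,0.1],[0,-0.03,-0.03,0,0,0,0.1],[0,-0.03,-0.03,0,0,0,0.1]]' 50
python3 -m crank '[[0,0,-0.03,0,0,0,0.1],[0,0,-0.1,0,0,0,0.1],[0,0,-0.2,0,0,0,0.1]]'
python3 -m crank '[[0,0,-0.2,0,0,0,0.1],[0,0,-0.4,0,0,0,0.1],[0,0,-0.6,0,0,0,0.1],[0,0,-0.65,0,0,0,0.1],[0,0,-0.65,0,0,0,0.1]]'
python3 - <<'E'
from h import *
s=telemetry.get_state(); print(s["eef_pos"])
go(.535,-.254,s["eef_pos"][2],90,s)
p=imaging.read_camera("scene"); im=np.ascontiguousarray(p["pixels"][:,:,::-1])
c=(260,190)
cv2.imwrite(f"pics/s8.png",cv2.resize(im[c[1]-90:c[1]+70,c[0]-90:c[0]+90],None,fx=3.5,fy=3.5))
p=imaging.read_camera("top"); cv2.imwrite("pics/t8.png",p["pixels"][:,:,::-1])
E
```

```text
time: 10.15
eef_pos: [0.5536, 0.0694, 0.0304]
tcp_rot: [0.707, 0.707, -0.0, -0.001]
contact_force: [-0.7, -0.1, -4.2]
opening: 0.265
time: 10.45
eef_pos: [0.553, 0.0694, 0.0604]
tcp_rot: [0.707, 0.707, -0.001, -0.001]
contact_force: [0.1, -0.2, -7.5]
opening: 0.268
time: 10.95
eef_pos: [0.5556, 0.0693, 0.161]
tcp_rot: [0.707, 0.707, 0.002, 0.002]
contact_force: [0.1, 0.5, -9.3]
opening: 0.268
[0.55559962 0.06927821 0.16096198]
shift [-2.155 -0.136 -0.   ] turn [ 0.003  0.    -0.   ] rows>= 7.0
```

View pics/s8.png

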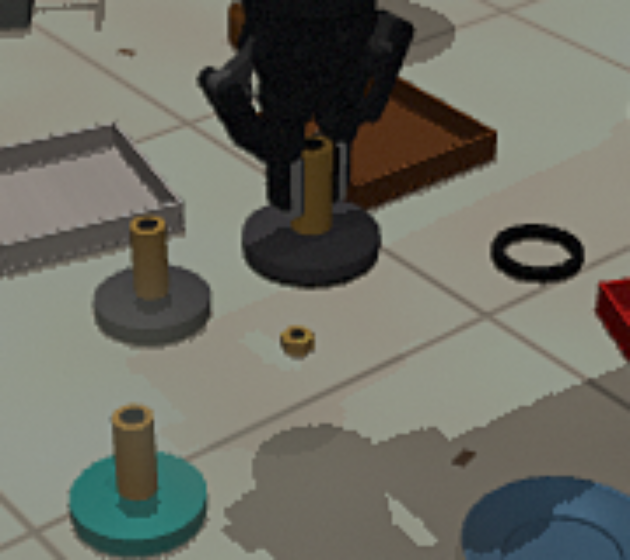

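The foot hangs upright about 13 cm up. Next I carry it over the tray.

```bash
python3 -m crank '[[-0.12,0,0,0,0,0,0.1],[-0.35,0,0,0,0,0,0.1],[-0.6,-0.04,0,0,0,0,0.1],[-0.85,-0.06,0,0,0,0,0.1],[-1,-0.06,0,0,0,0,0.1]]'
python3 -m crank '[[-0.25,0,0,0,0,0,0.1],[-0.5,-0.02,0,0,0,0,0.1],[-0.75,-0.05,0,0,0,0,0.1],[-0.95,-0.07,0,0,0,0,0.1],[-1,-0.07,0,0,0,0,0.1],[-1,-0.07,0,0,0,0,0.1]]'
python3 - <<'E'
from h import *
s=telemetry.get_state(); print(s["eef_pos"])
go(.535,-.254,.05,90,s)
for n in ["scene","top"]:
    p=imaging.read_camera(n); im=np.ascontiguousarray(p["pixels"][:,:,::-1])
    X=np.array([.535,-.254])
    for z,h in[(.025,.07),(.004,.066)]: cv2.polylines(im,[np.round(proj(p,square(*X,np.radians(-12.5),z,h))).astype(int)],1,(0,255,0),1)
    c=(200,170) if n=="scene" else (370,190)
    cv2.imwrite(f"pics/{n}9.png",cv2.resize(im[c[1]-80:c[1]+80,c[0]-90:c[0]+90],None,fx=3.5,fy=3.5))
E
```

```text
time: 11.55
eef_pos: [0.5432, -0.0826, 0.1556]
tcp_rot: [0.708, 0.706, -0.002, -0.002]
contact_force: [0.2, 1.3, -8.0]
opening: 0.27
time: 12.15
eef_pos: [0.5334, -0.2312, 0.156]
tcp_rot: [0.708, 0.706, -0.0, -0.002]
contact_force: [-0.1, 0.4, -9.4]
opening: 0.265
[ 0.53339571 -0.23115282  0.1560419 ]
shift [-0.154  0.014  0.707] turn [-0.002 -0.002 -0.002] rows>= 3.0
```

View pics/scene9.png

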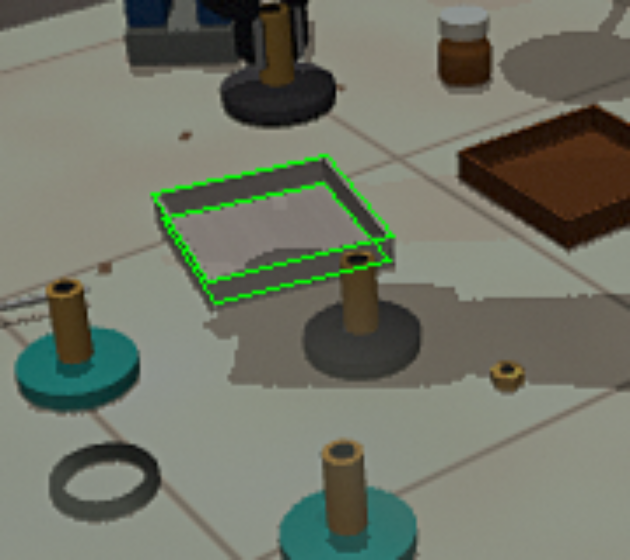

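View pics/top9.png

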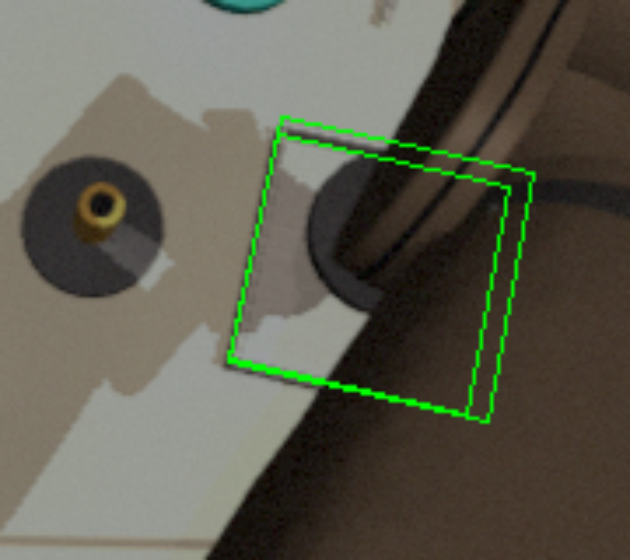

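The tray model overlays the picture well in both views. I centre over it and lower, the last stretch slowly.

```bash
python3 -m crank '[[-0.1,0.01,0,0,0,0,0.1],[-0.155,0.015,0.1,0,0,0,0.1],[-0.155,0.015,0.3,0,0,0,0.1],[-0.155,0.015,0.5,0,0,0,0.1],[-0.155,0.015,0.65,0,0,0,0.1],[-0.155,0.015,0.72,0,0,0,0.1],[-0.155,0.015,0.74,0,0,0,0.1],[-0.155,0.015,0.74,0,0,0,0.1]]'
python3 -c "
from h import *
go(.535,-.254,.035,90)"
```

```text
time: 13.05
eef_pos: [0.5374, -0.254, 0.0477]
tcp_rot: [0.707, 0.707, 0.0, 0.0]
contact_force: [0.8, -0.2, -8.5]
opening: 0.263
shift [ 0.    -0.016  0.085] turn [ 0.  0. -0.] rows>= 1.0
```

```bash
python3 -m crank '[[0,-0.01,0.03,0,0,0,0.1],[0,-0.01,0.055,0,0,0,0.1],[0,-0.01,0.07,0,0,0,0.1],[0,-0.01,0.07,0,0,0,0.1]]'
python3 -m crank '[[0,0,0.008,0,0,0,0.1],[0,0,0.014,0,0,0,0.1],[0,0,0.014,0,0,0,0.1]]'
```

```text
time: 13.45
eef_pos: [0.5353, -0.2538, 0.0369]
tcp_rot: [0.707, 0.707, -0.0, -0.0]
contact_force: [-1.0, -0.9, -8.6]
opening: 0.264
time: 13.75
eef_pos: [0.5354, -0.2539, 0.0349]
tcp_rot: [0.707, 0.707, -0.0, -0.0]
contact_force: [-0.2, -0.4, -8.0]
opening: 0.264
```

```bash
python3 -m crank '[[0,0,0.008,0,0,0,0.1],[0,0,0.012,0,0,0,0.1],[0,0,0.012,0,0,0,0.1]]'
python3 -m crank '[[0,0,0.006,0,0,0,0.1],[0,0,0.01,0,0,0,0.1],[0,0,0.01,0,0,0,0.1]]'
```

```text
time: 14.05
eef_pos: [0.5361, -0.2543, 0.0344]
tcp_rot: [0.707, 0.707, 0.0, 0.001]
contact_force: [-1.8, 0.5, -0.7]
opening: 0.266
time: 14.35
eef_pos: [0.5367, -0.2548, 0.0344]
tcp_rot: [0.707, 0.707, 0.0, 0.001]
contact_force: [-2.5, 2.4, 5.7]
opening: 0.266
```

Contact: Fz rose from -8 to +6 N, so the foot stands on the tray floor. Now I release and rise.

```bash
python3 -m crank '[[0,0,-0.01,0,0,0,0.3],[0,0,-0.01,0,0,0,0.4],[0,0,-0.01,0,0,0,0.5],[0,0,-0.01,0,0,0,0.5],[0,0,-0.1,0,0,0,0.5],[0,0,-0.3,0,0,0,0.5],[0,0,-0.55,0,0,0,0.5],[0,0,-0.8,0,0,0,0.5],[0,0,-0.9,0,0,0,0.5]]'
python3 -m crank '[[-0.3,0,0,0,0,0,0.5],[-0.6,0,0,0,0,0,0.5],[-0.9,0,0,0,0,0,0.5],[-1,0,0,0,0,0,0.5],[-1,0,0,0,0,0,0.5]]'
python3 -m crank '[[-0.3,0,0,0,0,0,0.5],[-0.6,0,0,0,0,0,0.5],[-0.9,0,0,0,0,0,0.5],[-1,0,0,0,0,0,0.5],[-1,0,0,0,0,0,0.5]]'
python3 - <<'E'
from h import *
for n in ["scene","top"]:
    p=imaging.read_camera(n); im=np.ascontiguousarray(p["pixels"][:,:,::-1])
    c=(200,170) if n=="scene" else (350,190)
    cv2.imwrite(f"pics/{n}10.png",cv2.resize(im[c[1]-80:c[1]+80,c[0]-100:c[0]+100],None,fx=3.5,fy=3.5))
    for d in finder.masks_of("foot_a",p):
        e=d["extent"]; uv=((e[0]+e[2])/2,(e[1]+e[3])/2); print(n,d["confidence"],footxy(p,uv))
E
```

```text
time: 15.25
eef_pos: [0.5376, -0.2553, 0.1724]
tcp_rot: [0.707, 0.707, 0.001, 0.004]
contact_force: [0.5, 0.3, 0.7]
opening: 0.503
time: 15.75
eef_pos: [0.5346, -0.4056, 0.1658]
tcp_rot: [0.708, 0.706, 0.0, -0.001]
contact_force: [-0.3, -0.3, 0.3]
opening: 0.507
time: 16.25
eef_pos: [0.535, -0.5541, 0.1656]
tcp_rot: [0.708, 0.707, 0.0, -0.001]
contact_force: [-0.2, 1.1, -0.3]
opening: 0.496
scene 0.84 (array([ 0.55613236, -0.09305771]), np.float64(1.5355542032846188))
scene 0.76 (array([ 0.52825809, -0.25320897]), np.float64(0.8407420481132704))
scene 0.74 (array([ 0.72733874, -0.17249316]), np.float64(1.8097351955510135))
scene 0.69 (array([0.68194706, 0.07026751]), np.float64(1.9055793588445056))
top 0.9 (array([ 0.53598669, -0.25411708]), np.float64(2.0286657364138136))
top 0.87 (array([0.68099809, 0.06505986]), np.float64(1.8593227061685411))
top 0.75 (array([ 0.72649886, -0.1887406 ]), np.float64(3.3528380966404825))
top 0.67 (array([ 0.55682336, -0.10381397]), np.float64(0.4439201647867037))
```

View pics/scene10.png

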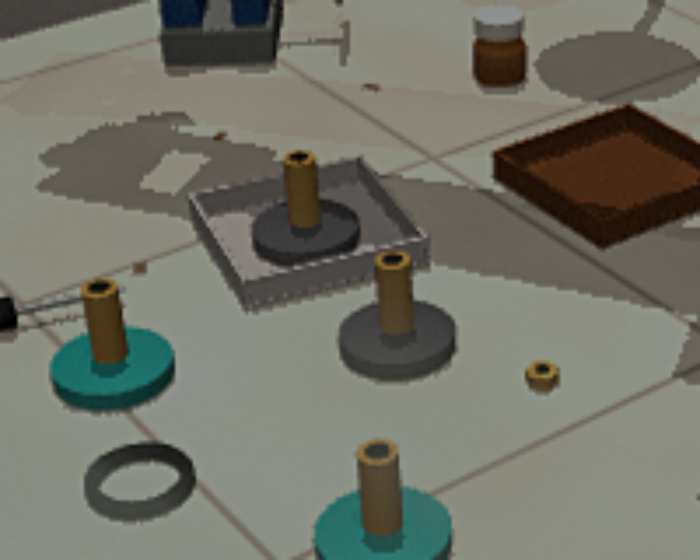

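View pics/top10.png

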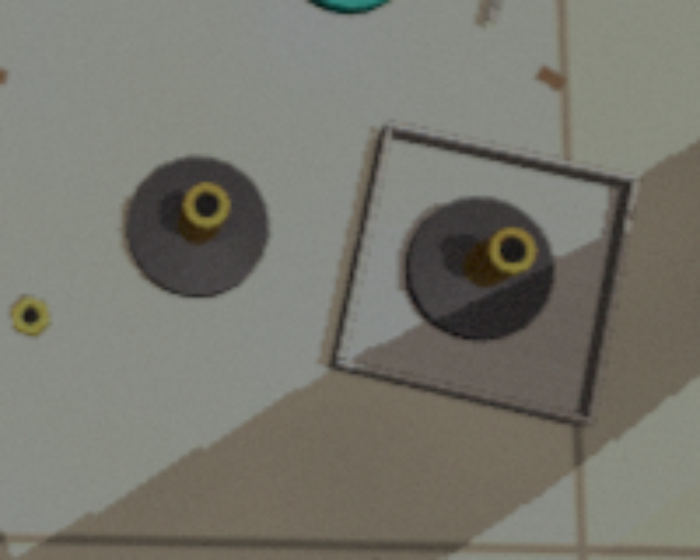

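The slipping foot stands upright and central in the aluminium tray. The gripping foot stands upright on the tiles, about 15 cm from the tray centre and about 5.5 cm from its start. The arm is clear, so I hand the job in.

```bash
python3 -c "
from plant import ticket
print(ticket.sign_off())"
```

```text
the job is handed in; nothing more can be done
None
```

I dragged both feet about 5 cm along +x, and the left one slid far more easily, so I put it in the aluminium tray and handed the job in at about 16.5 s. No verdict came back.

- **Feel:** the right foot took about 14 N and the left about 2–2.8 N. Neither is a clean drag reading. The pads also pressed down on the right foot with about 12 N (raising the fingers 4 mm made no difference) and on the left with 1–2.6 N. Corrected for that load, the right foot comes to about 6 N, within the 5–8 N expected. The left comes to about 2 N, against the 1 N expected, but the difference between the two is clear.
- **Placing:** I carried the left foot by its stem and lowered it until the force showed contact with the tray floor, then released it and moved the arm clear.
- **Last pictures:** the slipping foot stands upright at about (0.536, -0.254), within a few mm of the tray centre. The gripping foot stands upright on the tiles about 15 cm from the tray centre, roughly 5.5 cm from where it began.
- **Disagreement:** the scene and top cameras differed by up to about 1 cm on the feet's positions. That is well inside the margins.

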